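# Pack the field tool kit, close it and drive the wedge lock

## Robot

A 7-joint arm with a two-finger parallel gripper is mounted at the origin on a cart in front of the work surface, level with it; the furniture and walls round the work are solid. World frame = base frame: x ahead of the robot, y to its left, z up, the work surface at z = 0. Lengths are in m, angles in rad, forces in N, time in s.
With the tool pointing down it reaches from about 0.4 to 0.85 m from the base axis. Payload 4.5 kg.
Tool frame: the origin (TCP) lies on the centre line of the jaws, within the pads' length; the fingertips stand ahead of it and the grasp point (between the pads) lies 11 mm behind it (arm.finger_overhang is the z of the fingertips in the tool frame, in m); z points along the fingers, y is the line along which they close (so a half turn about z gives the same grasp; the last joint's range is limited). The gripper opens to 88 mm and grips with 3 to 60 N. Pads are 18 mm wide; open, the fingers measure 123 mm over their backs; the gripper's body (75 mm by 187 mm) begins 45 mm behind the grasp point.
Start: joints at [-1.161, 0.689, -0.195, 1.565, 0.157, 0.902, -0.215], TCP at [0.229, 0.581, 0.247] pointing down, gripper open.
Joint ranges: [-3.01, 3.01], [-0.46, 2.08], [-1.47, 1.51], [0.13, 2.56], [-1, 4.14], [0.04, 2.09], [-2.66, 2.66]. Speed limits (rad/s): [2.57, 2.57, 3.14, 3.14, 3.14, 3.14, 3.14].

## Interface

Orientations are given as a unit quaternion [x, y, z, w].
In Python, from bench import telemetry, imaging, ticket, arm gives the robot as it stands.
- The arm moves only by the shell command python3 -m handwheel 'ROWS'. ROWS is JSON, a list of rows, each a list of 5 numbers: the gripper command: -1 is shut, 1 is fully open, values between are in proportion, then the shift along the world's x, y, z in m, then the turn about the world's z in rad. In form: [[fingers, dx, dy, dz, spin], ...]. A call has 1 to 8 rows; each row shifts and turns the commanded pose from where the row before left it; what a row does not reach is not made up. A row lasts 1/12 s, in which the tool goes at most 41.7 mm and 7.16 degrees, less where a joint would pass 70% of its speed; a pose out of reach is approached as far as the arm can. A call with a gripper value outside its range is refused whole. The fingers move at their own pace and stop on an object; the grip force is fixed at half the most. Time passes only in rows, so rows that do not move let the fingers close. It gives the time, the measured TCP pose, the force, the opening and the grip force at its end, in the units of the state.
- telemetry.get_state(): the state, without advancing time (a new reading comes with each control period).
- imaging.grab_frame(name): name is "scene" or "top" or "wrist"; returns a dict with "image" (420x560x3 uint8, red, green, blue), "z_map" (420x560 float32, m along the optical axis (not along the pixel's ray), 0 where there is no reading), "mtx" (3x3 intrinsics, pixels), "k1" (the pictures are not rectified: a ray, as slopes to the right and down, at radius r is drawn at 1 + k1 r^2 times it, then the intrinsics apply), "extrinsics" (4x4, takes a point from world to camera coordinates); the wrist camera has in their place "T_tool_cam" (4x4, takes a point from camera to tool coordinates, whose origin is the TCP and whose axes are the flange's). Camera axes: x right, y down, z forward; pixel columns grow to the right and rows downward; lengths in m; the calibration is good to about 2 mm. A picture is of the moment at which its call begins: read the wrist's pose just before it.
- ticket.finish_job(): hands the job in; it is judged then, once.
The state is a dict: "time_s": time; "joint_positions": joint angles; "joint_velocities": joint speeds; "tau": joint torques, N m; "position": TCP position; "eef_rot": TCP orientation; "contact_force": force on the tool from outside, world axes, zero at the start; "moment": the same for the moment, N m; "opening": finger opening in m; "grip_force": force on a finger pad.
Only numpy, scipy, OpenCV 4.12 (cv2) and the standard library are available. Lean on these libraries where they do the work, as an engineer would, in place of code of your own. Each camera call takes 0.05 s, during which the arm holds its last target. There are 200 camera calls.

## Task

Pack the field tool kit for transport: lift the solder spool out and set it down on the bench a hand's breadth clear of the box, lay every pen-shaped hand tool that lies loose on the bench (marker pen, tweezers, precision screwdriver, test probe, trimming tool, whichever are there) side by side in the box so that nothing crosses or rises above the fill line, and set the lid on so that it sits fully home. Then lock the lid by tapping the wedge sideways over it with the hammer in the gripper, never with the gripper itself, until the wedge stops advancing with its head up against the guide, and lay the hammer flat on the bench again.

Things in the scene. Friction and masses are not known exactly. Their poses are not given: they have to be found in the camera images.
- kit_box: Fixed shallow grey tray, 152 (x) by 172 (y) mm, rim 36 mm high, walls 6, floor 14 mm thick; inside 140 x 160 x 22 mm. Dark fill line inside at z = 31 mm, 17 mm over the inner floor: holds any one tool flat, never two crossed. The lid's plug comes down to it. Origin: centre of underside, z up. Outside its -y wall stands the wedge guide: 46 mm wide (x), y -92 to -150 mm, 67 mm high.
- kit_lid: Loose grey lid: plate 152 x 172 x 6 mm over a stepped plug 134 x 154 x 5 mm (3 mm play a side). Black handle along its y, 90 long, 14 wide, from the plate up to 45 mm over the origin. Origin: centre of the plug's underside (plate at z = 5 to 11 mm). 0.2 kg. Seated: origin 31 mm over the box's origin, centred, y along the box's y, either way round.
- wedge (a joint): Travel of the wedge in m, 0 to 0.030, along the box's +y, over the edge of the lid. At 0.030 its head stands against the guide and it stops. About 6 N of dry friction plus 25 N per m/s; it stays where left. It passes over the lid (1 mm clear) only when the lid is fully seated.
- wedge_face (a point): Centre of the wedge's striking face, which looks along the box's -y; it lies at (0, -0.190, 0.051) m in the box's frame plus the travel along the box's +y. Axes as the box's. The steel wedge is a bar 20 mm wide with a striking head 30 mm wide (x), 26 mm high and 10 mm thick here; its nose tip is 98 mm ahead of this point.
- hammer: Small nylon-faced hammer with wooden handle, 0.28 kg, on a black mat 2 mm thick. Origin: underside of the head, at its middle; z up as it lies. Head 28 mm along x, 28 mm high, 70 mm along y, a flat striking face at each end (y = +-35 mm, z = 14 mm). The handle runs along -x to x = -160 mm, 18 mm wide (y), z from 2 to 24 mm.
- solder_spool: White solder spool standing on its flange in the box, far too tall for the lid: 46 mm high, flanges 56 mm in diameter, 3 mm thick, at z = 0 to 3 and 42 to 45 mm, core 38 mm. Origin on its underside; its axis stands 8 mm along its +y from the origin. 0.2 kg. A thin wire tail at its +y side does not collide.
- marker_pen: White marker pen with black band, 131 mm long, 15 mm wide and 15 mm high as it lies. Origin: centre of its underside; its length runs along its y axis, z up. May be absent.
- tweezers: Steel tweezers, 122 mm long, 16 mm wide and 9 mm high as it lies. Origin: centre of its underside; its length runs along its y axis, z up. May be absent.
- precision_driver: Thin white and black precision screwdriver, 138 mm long, 9 mm wide and 9 mm high as it lies. Origin: centre of its underside; its length runs along its y axis, z up. May be absent.
- test_probe: Light blue test probe with a thin tip, 102 mm long, 9 mm wide and 9 mm high as it lies. Origin: centre of its underside; its length runs along its y axis, z up. May be absent.
- trim_tool: Blue trimming tool, 89 mm long, 10 mm wide and 10 mm high as it lies. Origin: centre of its underside; its length runs along its y axis, z up. May be absent.

How it is judged:
On the way, in this order (a step that is already met when the one before it is completed fails the run):
1. the spool is down on the bench and every tool lies in the box (x of marker_pen in the frame of kit_box between -0.07 and 0.07 m and y of marker_pen in the frame of kit_box between -0.08 and 0.08 m and z of each of marker_pen, tweezers, precision_driver, test_probe, trim_tool in the frame of kit_box below 0.034 m and x of tweezers in the frame of kit_box between -0.07 and 0.07 m and y of tweezers in the frame of kit_box between -0.08 and 0.08 m and x of precision_driver in the frame of kit_box between -0.07 and 0.07 m and y of precision_driver in the frame of kit_box between -0.08 and 0.08 m and x of test_probe in the frame of kit_box between -0.07 and 0.07 m and y of test_probe in the frame of kit_box between -0.08 and 0.08 m and x of trim_tool in the frame of kit_box between -0.07 and 0.07 m and y of trim_tool in the frame of kit_box between -0.08 and 0.08 m and height (world z) of solder_spool below 0.045 m and horizontal distance between solder_spool and kit_box above 0.12 m), for 0.2 s.
2. the lid is fully seated with the wedge still back (z of kit_lid in the frame of kit_box between 0.0285 and 0.0335 m and angle between kit_lid's own z axis and vertical below 0.04 rad and horizontal distance between kit_lid and kit_box below 0.008 m and angle between the y axis of kit_lid and the y axis of kit_box, either way round below 0.09 rad and value of joint wedge below 0.015 m), for 0.2 s.
3. the wedge is driven home (value of joint wedge above 0.027 m and z of kit_lid in the frame of kit_box between 0.0285 and 0.0335 m and angle between kit_lid's own z axis and vertical below 0.04 rad and horizontal distance between kit_lid and kit_box below 0.008 m and angle between the y axis of kit_lid and the y axis of kit_box, either way round below 0.09 rad), for 0.2 s.
At the end, for the whole second after the job is handed in: Tools present lie in the box; lid seated (31 +-2.5 mm above the box, centred to 8 mm, level to 0.04 rad, aligned to 0.09 rad); wedge driven over 27 of 30 mm; spool on the bench over 120 mm from the box centre; hammer flat on the bench (underside below 12 mm), at rest (all of step 1 and all of step 3 and height (world z) of hammer below 0.012 m and angle between hammer's own z axis and vertical below 0.15 rad and linear speed of hammer below 0.02 m/s); the robot touches nothing.
It fails at once if the gripper or arm pushes the wedge (contact force between any of the fingers, the arm and wedge above 2 N).
Of marker_pen, tweezers, precision_driver, test_probe, trim_tool only 3 to 5 are there at a start; the rules pass over those that are not, and their reading is None.
At some moment in a run one of marker_pen, tweezers, precision_driver, test_probe, trim_tool, hammer may be knocked a few centimetres aside while the robot is not near it.
Once in a run the grip may slacken for a moment while it holds something.
It also fails if it takes over 210 s, if anything falls off the work surface, if the arm or the gripper's body presses on something with over 40 N, if the wrist force passes 120 N, or if a joint passes its speed limit or range.

## Working session

There is one attempt and no reset: what is moved stays moved. The work goes in short steps, Python scripts to look and compute and a shell command to move; the robot and the scene stay as the last step left them, time stands still between calls to the robot, and variables do not carry over. Pictures are saved under pics/ and viewed, at most 14 in all, crops included, and the job is handed in when it is done.

```bash
ls; mkdir -p pics; cat > h.py <<'E'
import numpy as np, cv2
from bench import telemetry, imaging, ticket, arm
from scipy.spatial.transform import Rotation as R
def grab(n):
    s=telemetry.get_state(); f=imaging.grab_frame(n)
    if 'extrinsics' in f: T=np.linalg.inv(np.array(f['extrinsics']))
    else:
        W=np.eye(4); W[:3,:3]=R.from_quat(s['eef_rot']).as_matrix(); W[:3,3]=s['position']
        T=W@np.array(f['T_tool_cam'])
    f['T']=T; return f
def rays(f,px):
    px=np.atleast_2d(np.array(px,float)); K=np.array(f['mtx']); k=f['k1']
    d=np.c_[(px[:,0]-K[0,2])/K[0,0],(px[:,1]-K[1,2])/K[1,1]]; u=d.copy()
    for _ in range(20): u=d/(1+k*(u**2).sum(1,keepdims=True))
    return np.c_[u,np.ones(len(u))]
def plane(f,px,z):
    d=rays(f,px)@f['T'][:3,:3].T; o=f['T'][:3,3]
    return o+d*((z-o[2])/d[:,2])[:,None]
def depth(f,px):
    px=np.atleast_2d(px); zz=np.array([f['z_map'][int(v),int(u)] for u,v in px])
    return (rays(f,px)*zz[:,None])@f['T'][:3,:3].T+f['T'][:3,3]
def cloud(f):
    h,w=f['z_map'].shape; v,u=np.mgrid[:h,:w]; px=np.c_[u.ravel(),v.ravel()]
    return ((rays(f,px)*f['z_map'].ravel()[:,None])@f['T'][:3,:3].T+f['T'][:3,3]).reshape(h,w,3)
def save(f,n): cv2.imwrite('pics/'+n+'.png',cv2.cvtColor(f['image'],cv2.COLOR_RGB2BGR))
def rect(f,mask,z,n=1,amin=30):
    cs,_=cv2.findContours(mask.astype(np.uint8),cv2.RETR_EXTERNAL,cv2.CHAIN_APPROX_NONE)
    cs=sorted([c for c in cs if cv2.contourArea(c)>amin],key=cv2.contourArea)[::-1][:n]
    out=[]
    for c in cs:
        p=plane(f,c[:,0],z)[:,:2]
        (x,y),(a,b),t=cv2.minAreaRect((p*1000).astype(np.float32))
        if a<b: a,b=b,a; t+=90
        out.append((round(x/1000,4),round(y/1000,4),round(a,1),round(b,1),round((t+90)%180-90,1),c[:,0].mean(0).round()))
    return out
E
python3 - <<'E'
from h import *
for n in('top','scene'):
    f=grab(n); save(f,n+'0'); print(n,f['T'].round(3).tolist(),np.array(f['mtx']).tolist(),f['k1'])
print(telemetry.get_state(),arm.finger_overhang)
E
```

```text
pics
top [[0.02, -0.996, 0.086, 0.451], [-1.0, -0.02, -0.0, -0.009], [0.002, -0.086, -0.996, 1.164], [0.0, 0.0, 0.0, 1.0]] [[421.56266815904814, 0.0, 284.09370011315445], [0.0, 421.56266815904814, 215.93611298810063], [0.0, 0.0, 1.0]] -0.0719169837519711
scene [[0.856, -0.229, 0.463, 0.115], [-0.516, -0.399, 0.758, -0.777], [0.011, -0.888, -0.46, 0.534], [0.0, 0.0, 0.0, 1.0]] [[421.618340440043, 0.0, 276.5383054435494], [0.0, 421.618340440043, 210.8394882460604], [0.0, 0.0, 1.0]] -0.13410029617828503
{'time_s': 0.1, 'joint_positions': array([-1.1611751 ,  0.68987936, -0.19449905,  1.56622617,  0.15730997,
        0.90252254, -0.21509217]), 'joint_velocities': array([ 0.00121854, -0.00178338, -0.00027355, -0.00407544, -0.0005652 ,
       -0.00029945, -0.00128841]), 'tau': array([-3.20514962e-03, -5.28498459e+01, -1.27127722e+00, -1.53834540e+01,
       -5.24759910e-02,  2.00581104e-03,  4.83889323e-05]), 'position': array([0.22924873, 0.58084294, 0.24600635]), 'eef_rot': array([ 1.86771075e-01,  9.82403119e-01, -8.18538338e-04, -8.13192509e-05]), 'contact_force': array([ 0.4933212 ,  0.62850219, -0.94342897]), 'moment': array([0.00378903, 0.00883042, 0.02072737]), 'grip_force': 0.0, 'opening': 0.08819130418145173} 0.008
```

View pics/top0.png

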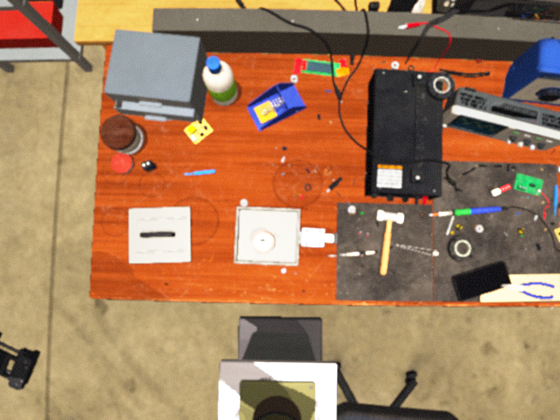

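View pics/scene0.png

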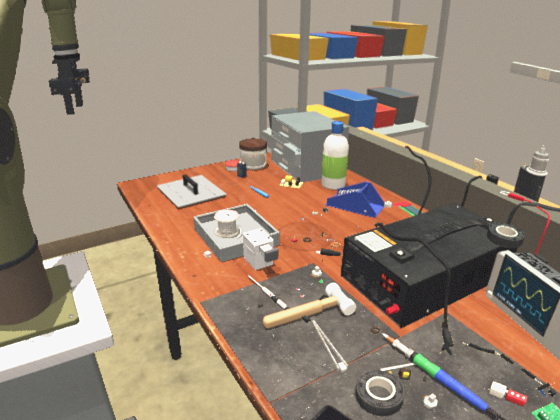

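Top view: box around (267,237) with the spool inside at (264,240), lid at (160,235), hammer at (388,240), a thin driver at (352,253), tweezers at (416,250) and a blue tool at (200,172). I'll enlarge to check which tools are present.

```bash
python3 - <<'E'
import cv2,numpy as np
a=cv2.imread('pics/top0.png')
cv2.imwrite('pics/c1.png',np.vstack([cv2.resize(a[140:290,90:290],None,fx=3.9,fy=2,interpolation=2)[:0],cv2.resize(a[150:300,95:300],None,fx=3.9,fy=3.9,interpolation=2)]))
cv2.imwrite('pics/c2.png',cv2.resize(a[150:300,295:500],None,fx=3.9,fy=3.9,interpolation=2))
from h import *
f=grab('top')
for n,p in dict(blueA=(185,173),blueB=(215,172),lid=(145,225),box=(238,210),drA=(331,255),drB=(373,252),tw=(416,250)).items(): print(n,plane(f,[p],0).round(3)[0],depth(f,[p]).round(3)[0],f['image'][p[1],p[0]])
E
```

```text
Traceback (most recent call last):
ValueError: all the input array dimensions except for the concatenation axis must match exactly, but along dimension 1, the array at index 0 has size 780 and the array at index 1 has size 800
```

```bash
python3 - <<'E'
import cv2
a=cv2.imread('pics/top0.png')
cv2.imwrite('pics/c1.png',cv2.resize(a[150:300,95:300],None,fx=3.9,fy=3.9,interpolation=2))
cv2.imwrite('pics/c2.png',cv2.resize(a[150:300,295:500],None,fx=3.9,fy=3.9,interpolation=2))
from h import *
f=grab('top')
for n,p in dict(blueA=(185,173),blueB=(215,172),lid=(145,225),box=(238,210),drA=(331,255),drB=(373,252),tw=(416,250)).items(): print(n,plane(f,[p],0).round(3)[0],depth(f,[p]).round(3)[0],f['image'][p[1],p[0]])
E
```

```text
blueA [0.667 0.271 0.   ] [ 0.667  0.271 -0.001] [184 180 225]
blueB [0.671 0.186 0.   ] [0.67  0.186 0.003] [169 114 146]
lid [0.518 0.377 0.   ] [0.517 0.372 0.014] [244 239 232]
box [0.565 0.118 0.   ] [0.562 0.115 0.035] [215 206 192]
drA [ 0.446 -0.141  0.   ] [ 0.446 -0.141  0.003] [243 229 220]
drB [ 0.456 -0.258  0.   ] [ 0.456 -0.256  0.008] [255 255 245]
tw [ 0.464 -0.378  0.   ] [ 0.463 -0.374  0.012] [163 146 127]
```

View pics/c1.png

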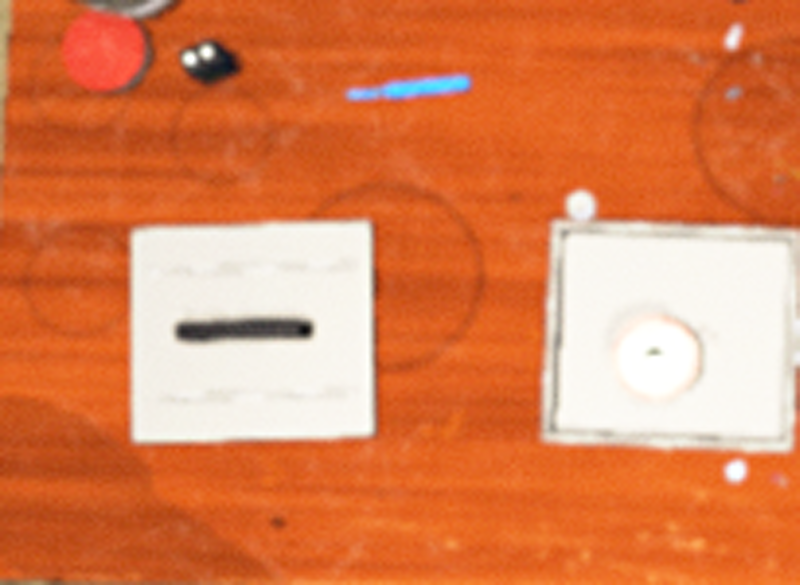

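View pics/c2.png

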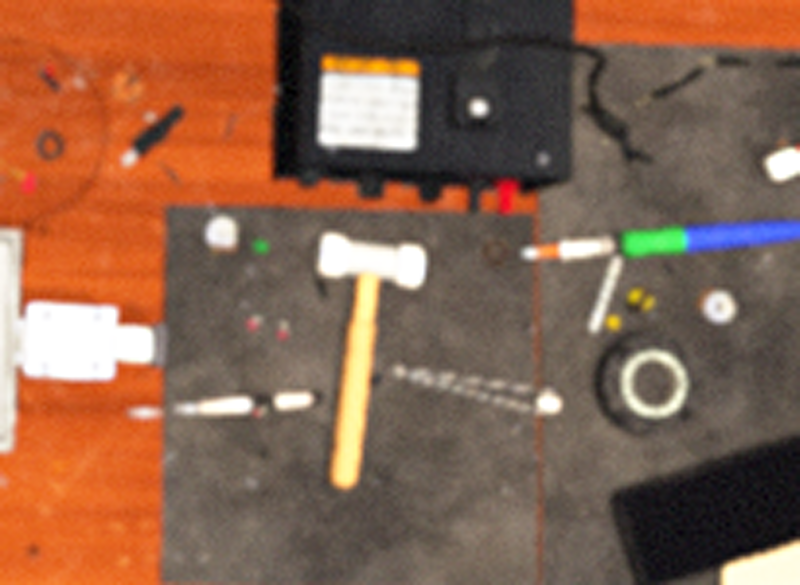

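Present: the trimming tool (blue, about 87 mm), the precision driver at (352,253) and the tweezers at (416,250). There is no marker or probe. The wedge and guide are on the box's -y (right) side.

```bash
cat >> h.py <<'E'
def mm(p):
    (x,y),(a,b),t=cv2.minAreaRect((p[:,:2]*1000).astype(np.float32))
    if a<b: a,b=b,a; t+=90
    return round(x/1000,4),round(y/1000,4),round(a,1),round(b,1),round(t%180,1),len(p)
def sel(P,zr,xr,yr): 
    return P[(P[...,2]>zr[0])&(P[...,2]<zr[1])&(P[...,0]>xr[0])&(P[...,0]<xr[1])&(P[...,1]>yr[0])&(P[...,1]<yr[1])]
E
python3 - <<'E'
from h import *
f=grab('top');P=cloud(f)
print('rim',mm(sel(P,(.028,.042),(.38,.62),(-.04,.2))))
print('guide',mm(sel(P,(.045,.08),(.38,.62),(-.15,-.02))))
print('spool',mm(sel(P,(.05,.07),(.42,.58),(-.02,.13))))
print('lid',mm(sel(P,(.007,.02),(.38,.62),(.2,.45))),'handle',mm(sel(P,(.033,.06),(.42,.6),(.2,.45))))
print('ham',mm(sel(P,(.012,.05),(.33,.6),(-.38,-.22))),'head',mm(sel(P,(.0265,.05),(.33,.6),(-.38,-.22))))
im=f['image'].astype(int);b=(im[...,2]>im[...,0]+15)
b[:155]=0;b[190:]=0;b[:,:170]=0;b[:,230:]=0
print('trim',rect(f,b,.006))
E
```

```text
rim (0.4955, 0.0398, 161.1, 153.9, 88.6, 435)
guide (0.4937, -0.1013, 96.9, 44.8, 91.1, 533)
spool (0.4791, 0.0442, 56.0, 55.7, 45.9, 384)
lid (0.4926, 0.3328, 172.7, 152.8, 93.3, 2763) handle (0.4934, 0.3331, 86.3, 13.7, 91.6, 172)
ham (0.5013, -0.3134, 220.0, 138.5, 160.6, 687) head (0.5185, -0.2887, 215.5, 87.3, 153.3, 199)
trim [(0.6681, 0.2287, 87.2, 10.7, -82.6, array([200., 172.]))]
```

```bash
R='[1,0.0156,-0.0335,0,-0.075]'; python3 -m handwheel '[[1,0.0156,-0.0335,0,-0.075],[1,0.0156,-0.0335,0,-0.075],[1,0.0156,-0.0335,0,-0.075],[1,0.0156,-0.0335,0,-0.075],[1,0.0156,-0.0335,0,-0.075],[1,0.0156,-0.0335,0,-0.075],[1,0.0156,-0.0335,0,-0.075],[1,0.0156,-0.0335,0,-0.075]]'
python3 -m handwheel '[[1,0.0156,-0.0335,0,-0.075],[1,0.0156,-0.0335,0,-0.075],[1,0.0156,-0.0335,0,-0.075],[1,0.0156,-0.0335,0,-0.075],[1,0.0156,-0.0335,0,-0.075],[1,0.0156,-0.0335,0,-0.075],[1,0.0156,-0.0335,0,-0.075],[1,0.0156,-0.0335,0,-0.075]]'
python3 -m handwheel '[[1,0,0,0,0],[1,0,0,0,0]]'
python3 - <<'E'
from h import *
f=grab('wrist'); save(f,'w1');P=cloud(f);s=telemetry.get_state()
print(s['position'],R.from_quat(s['eef_rot']).as_matrix()[:,1].round(3),s['joint_positions'].round(2))
print('rim',mm(sel(P,(.032,.040),(.38,.62),(-.05,.2))))
print('spool',mm(sel(P,(.05,.07),(.42,.58),(-.02,.13))))
E
```

```text
time_s: 0.87
position: [0.3546, 0.3117, 0.2468]
eef_rot: [0.47, 0.883, 0.0, 0.0]
contact_force: [0.6, 0.3, 1.0]
opening: 0.0876
grip_force: 0.0
time_s: 1.53
position: [0.4794, 0.0437, 0.2468]
eef_rot: [0.71, 0.704, 0.0, -0.0]
contact_force: [0.7, 0.5, -0.6]
opening: 0.0882
grip_force: 0.0
time_s: 1.7
position: [0.4796, 0.0432, 0.2467]
eef_rot: [0.711, 0.704, -0.0, 0.0]
contact_force: [-0.9, 0.1, -0.5]
opening: 0.088
grip_force: 0.0
[0.47885806 0.0451919  0.24659378] [ 1.    -0.006 -0.   ] [-0.24  0.51  0.08  2.   -0.07  0.64 -0.13]
rim (0.4917, 0.0358, 171.7, 153.3, 89.2, 3306)
spool (0.4757, 0.0455, 57.8, 57.3, 50.1, 2503)
```

View pics/w1.png

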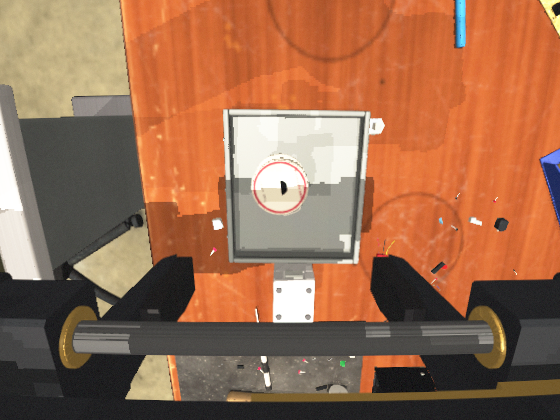

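The wrist view shows the whole box, with the rim centred near (295,185) and the spool at (280,190). The measured rim is 171.7x153.3 mm, which matches the given size. Next I grasp the spool's flange.

```bash
python3 -m handwheel '[[1,-0.003,0.001,-0.04,0],[1,0,0,-0.04,0],[1,0,0,-0.04,0],[1,0,0,-0.04,0],[1,0,0,-0.02,0],[1,0,0,-0.015,0],[1,0,0,0,0],[-1,0,0,0,0]]'
python3 -m handwheel '[[-1,0,0,0,0],[-1,0,0,0,0],[-1,0,0,0,0],[-1,0,0,0,0],[-1,0,0,0,0]]'
python3 -m handwheel '[[-1,0,0,0.01,0],[-1,0,0,0.02,0],[-1,0,0,0.03,0],[-1,0,0,0,0]]'
```

```text
time_s: 2.42
position: [0.4751, 0.0481, 0.0514]
eef_rot: [0.708, 0.706, -0.0, -0.001]
contact_force: [-0.7, 0.1, -0.9]
opening: 0.0834
grip_force: 0.0
time_s: 2.83
position: [0.4767, 0.0466, 0.0526]
eef_rot: [0.709, 0.705, 0.001, 0.001]
contact_force: [0.1, 0.8, 5.7]
opening: 0.0539
grip_force: 30.0
time_s: 3.17
position: [0.4776, 0.0464, 0.1157]
eef_rot: [0.709, 0.705, 0.002, 0.002]
contact_force: [-0.3, 0.6, -1.3]
opening: 0.0538
grip_force: 30.0
```

```bash
python3 -m handwheel '[[-1,0.035,0.01,0,0],[-1,0.035,0.01,0,0],[-1,0.035,0.01,0,0],[-1,0.035,0.01,0,0],[-1,0.035,0.01,0,0],[-1,0.035,0.01,0,0],[-1,0,0,0,0],[-1,0,0,-0.03,0]]'
python3 -m handwheel '[[-1,0,0,-0.025,0],[-1,0,0,-0.012,0],[-1,0,0,-0.006,0],[-1,0,0,-0.003,0],[-1,0,0,0,0]]'
```

```text
time_s: 3.83
position: [0.6922, 0.1079, 0.0866]
eef_rot: [0.709, 0.706, 0.006, 0.004]
contact_force: [1.1, 0.2, -1.6]
opening: 0.0539
grip_force: 30.0
time_s: 4.25
position: [0.6824, 0.106, 0.0381]
eef_rot: [0.709, 0.705, -0.003, -0.002]
contact_force: [-10.7, -1.0, 15.8]
opening: 0.0542
grip_force: 30.0
```

```bash
python3 -m handwheel '[[-1,0,0,0.001,0],[0.5,0,0,0,0],[1,0,0,0,0],[1,0,0,0,0],[1,0,0,0,0],[1,0,0,0.04,0],[1,0,0,0.04,0],[1,0,0,0.04,0]]'
python3 -m handwheel '[[1,0,0.035,0.03,0],[1,0,0.035,0.04,0],[1,0,0.025,0,0],[1,0,0,0,0],[1,0,0,0,0]]'
python3 - <<'E'
from h import *
f=grab('wrist'); save(f,'w2');P=cloud(f);s=telemetry.get_state()
print(s['position'],s['contact_force'])
print('spool',mm(sel(P,(.036,.055),(.6,.78),(.03,.18))))
g=grab('top');save(g,'t2')
def blue(f,z):
    im=f['image'].astype(int);P=cloud(f)
    b=(im[...,2]>im[...,0]+15)&(P[...,0]>.6)&(P[...,0]<.74)&(P[...,1]>.15)&(P[...,1]<.33)
    return rect(f,b,z)
print('trim',blue(f,.006),blue(g,.006))
E
```

```text
time_s: 4.92
position: [0.6856, 0.1063, 0.1572]
eef_rot: [0.709, 0.705, -0.001, -0.0]
contact_force: [0.7, -0.0, 0.8]
opening: 0.0883
grip_force: 0.0
time_s: 5.33
position: [0.6856, 0.1932, 0.2153]
eef_rot: [0.708, 0.707, 0.001, -0.0]
contact_force: [-0.2, -1.1, 0.5]
opening: 0.0879
grip_force: 0.0
[0.68564028 0.19040815 0.21467218] [-0.14577116 -0.6073682  -0.6786515 ]
spool (0.684, 0.1056, 58.1, 56.1, 173.9, 2152)
trim [(0.6657, 0.23, 89.3, 9.5, -82.9, array([264., 150.]))] []
```

View pics/w2.png

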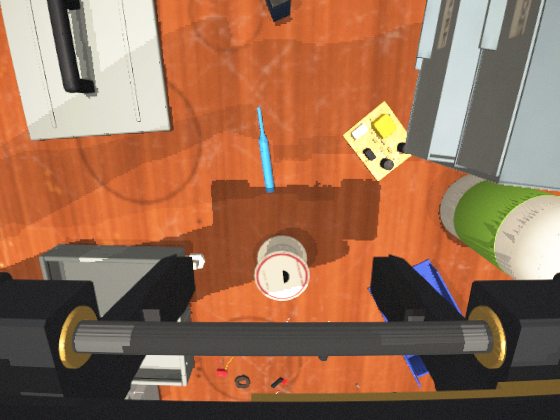

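The spool is standing upright at (283,275). The trim tool is at (264,150), measured as 89.3x9.5 mm. Before descending I check the clearance to the cabinet.

```bash
python3 - <<'E'
from h import *
for n in('wrist','top'):
    f=grab(n);P=cloud(f);p=sel(P,(.05,.16),(.6,1.0),(.14,.32)); p=p[np.linalg.norm(p[:,:2]-[.684,.106],axis=1)>.05]
    print(n,len(p),np.sort(p[:,0])[[0,20,100]] if len(p)>100 else '', p[np.argsort(p[:,0])[:3]])
E
```

```text
wrist 21300 [0.79067852 0.79160742 0.79370472] [[0.79067852 0.31332709 0.07586421]
 [0.79087333 0.31680977 0.07652986]
 [0.7908736  0.3130131  0.07343997]]
top 1116 [0.84162435 0.85782081 0.86452795] [[0.84162435 0.22482017 0.15796564]
 [0.84370818 0.22751431 0.14585026]
 [0.84536302 0.22563028 0.1550223 ]]
```

```bash
python3 -m handwheel '[[1,-0.019,0.028,-0.03,0.124],[1,0,0,-0.04,0],[1,0,0,-0.04,0],[1,0,0,-0.04,0],[-0.3,0,0,0,0],[-0.3,0,0,0,0],[-0.3,0,0,0,0],[-0.3,0,0,0,0]]'
python3 - <<'E'
from h import *
for i in range(3): s=telemetry.get_state(); print(s['position'].round(4),s['opening'],np.degrees(np.arctan2(*R.from_quat(s['eef_rot']).as_matrix()[[1,0],1])));f=imaging.grab_frame('wrist')
E
```

```text
time_s: 6.2
position: [0.671, 0.2163, 0.071]
eef_rot: [0.664, 0.748, 0.002, 0.002]
contact_force: [0.5, 0.4, 0.8]
opening: 0.0638
grip_force: 0.0
[0.671  0.2163 0.071 ] 0.06384482670508443 6.769301946895912
[0.6709 0.2165 0.071 ] 0.059347425107726184 6.779794695436328
[0.6705 0.2166 0.0707] 0.055830729922285334 6.7942110132496225
```

```bash
python3 -m handwheel '[[-0.3,-0.004,0.003,-0.03,0],[-0.3,0,0,-0.015,0],[-0.3,0,0,-0.010,0],[-0.3,0,0,-0.005,0],[-0.3,0,0,0,0],[-1,0,0,0,0],[-1,0,0,0,0],[-1,0,0,0,0]]'
python3 -m handwheel '[[-1,0,0,0,0],[-1,0,0,0,0],[-1,0,0,0,0]]'
```

```text
time_s: 7.02
position: [0.665, 0.2193, 0.0086]
eef_rot: [0.664, 0.748, 0.0, 0.0]
contact_force: [-0.5, 0.2, 5.7]
opening: 0.0129
grip_force: 2.8
time_s: 7.27
position: [0.665, 0.2194, 0.0086]
eef_rot: [0.664, 0.748, 0.0, 0.0]
contact_force: [-1.5, -0.6, 5.8]
opening: 0.0091
grip_force: 30.5
```

```bash
python3 -m handwheel '[[-1,0,0,0.015,0],[-1,0,0,0.035,0],[-1,0,0,0.04,0],[-1,-0.022,-0.032,0,-0.022],[-1,-0.022,-0.032,0,-0.022],[-1,-0.022,-0.032,0,-0.022],[-1,-0.022,-0.032,0,-0.022],[-1,-0.022,-0.032,0,-0.022]]'
python3 -m handwheel '[[-1,-0.021,-0.032,0,-0.024],[-1,0,0,0,0],[-1,0,0,0,0]]'
python3 - <<'E'
from h import *
f=grab('wrist'); save(f,'w3');P=cloud(f)
p=sel(P,(.032,.040),(.38,.62),(-.05,.2));print('rim',mm(p))
# rim edges
for q in(.08,.12): pass
l=p[p[:,0]<.425];r=p[p[:,0]>.56]
for e in(l,r):
    e=e[(e[:,1]>-.03)&(e[:,1]<.11)];c=np.polyfit(e[:,1],e[:,0],1);print('edge',len(e),c,np.polyval(c,.036))
E
```

```text
time_s: 7.93
position: [0.5539, 0.0579, 0.0988]
eef_rot: [0.704, 0.71, 0.001, 0.001]
contact_force: [-0.0, -0.0, -0.4]
opening: 0.0093
grip_force: 30.0
time_s: 8.18
position: [0.5328, 0.0243, 0.0986]
eef_rot: [0.714, 0.7, -0.001, 0.001]
contact_force: [-0.5, 1.6, -0.2]
opening: 0.0091
grip_force: 30.0
rim (0.4922, 0.0384, 166.3, 152.8, 88.7, 7686)
edge 2441 [0.02231653 0.41947492] 0.42027831708305735
edge 1912 [0.01708419 0.56428725] 0.5649022782732971
```

View pics/w3.png

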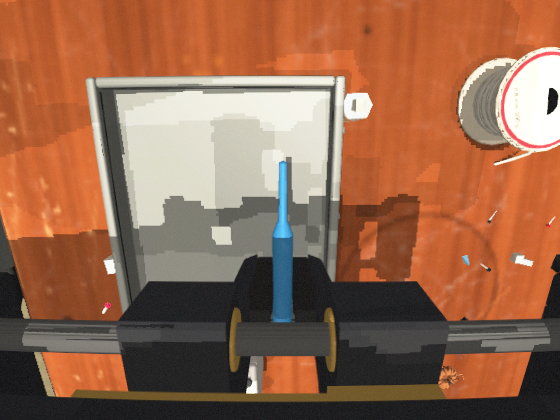

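The tool hangs straight in the jaws at (283,230), parallel to the box and over its far side. Lowering it now.

```bash
python3 -m handwheel '[[-1,-0.002,0.001,-0.03,0],[-1,0,0,-0.03,0],[-1,0,0,-0.008,0],[-1,0,0,-0.006,0],[-1,0,0,0,0]]'
python3 -m handwheel '[[-0.6,0,0,0,0],[-0.6,0,0,0,0],[-0.6,0,0,0,0],[-0.6,0,0,0.03,0],[-0.6,0,0,0.04,0],[0,0,0,0.04,0],[0,0,0,0,0]]'
python3 - <<'E'
from h import *
f=grab('wrist');P=cloud(f)
im=f['image'].astype(int);b=(im[...,2]>im[...,0]+15)&(abs(P[...,0]-.5)<.09)&(abs(P[...,1]-.04)<.1)
print(rect(f,b,.02), [sel(P[b][None],(0,.05),(.4,.6),(-.1,.2))[:,2].max()])
E
```

```text
time_s: 8.65
position: [0.532, 0.0294, 0.0235]
eef_rot: [0.712, 0.702, 0.0, -0.0]
contact_force: [-0.3, -0.4, 0.3]
opening: 0.0095
grip_force: 30.0
time_s: 9.23
position: [0.5356, 0.0283, 0.1403]
eef_rot: [0.713, 0.702, 0.005, 0.004]
contact_force: [0.3, -0.1, -0.1]
opening: 0.0289
grip_force: 0.0
[(0.531, 0.0395, 90.9, 9.8, 89.1, array([276., 194.]))] [np.float64(0.025792764385919043)]
```

```bash
python3 -m handwheel '[[0,-0.009,-0.035,0.02,0],[0,-0.009,-0.035,0.02,0],[0,-0.009,-0.035,0.02,0],[0,-0.009,-0.035,0.02,0],[0,-0.009,-0.035,0.02,0],[0,-0.009,-0.035,0.01,0],[0,-0.009,-0.035,0,0],[0,-0.009,-0.035,0,0]]'
python3 -m handwheel '[[0,0,0,0,0],[0,0,0,0,0]]'
python3 - <<'E'
from h import *
f=grab('wrist');save(f,'w4')
E
```

```text
time_s: 9.95
position: [0.4588, -0.2533, 0.2439]
eef_rot: [0.712, 0.702, 0.0, 0.0]
contact_force: [1.3, -0.7, 0.0]
opening: 0.044
grip_force: 0.0
time_s: 10.12
position: [0.4579, -0.254, 0.2429]
eef_rot: [0.714, 0.7, -0.001, -0.0]
contact_force: [0.1, 1.4, -0.1]
opening: 0.0444
grip_force: 0.0
```

View pics/w4.png

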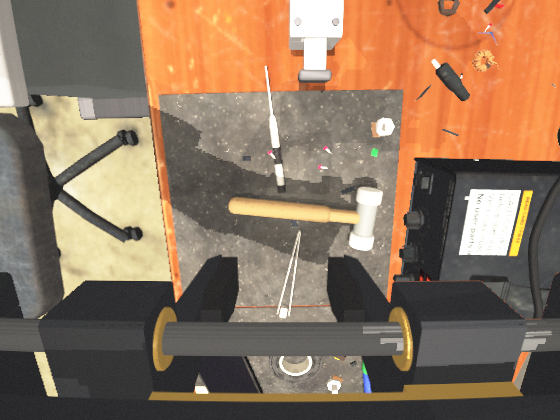

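Driver runs from tip (267,66) to butt (282,192). Hammer head is at (366,218) with its handle to (232,206). Tweezers run from (299,232) to (284,315).

```bash
cat > m.py <<'E'
from h import *
f=grab('wrist')
def ln(a,b,z):
    p=plane(f,[a,b],z);d=p[1]-p[0];print(p.round(4)[:,:2].tolist(),'mid',p.mean(0).round(4)[:2],'len',np.linalg.norm(d).round(4),'ang',np.degrees(np.arctan2(d[1],d[0])).round(1)%180)
E
python3 - <<'E'
from m import *
ln((267,66),(282,192),.006)
ln((272,115),(282,192),.007)
ln((299,232),(284,315),.006)
ln((232,206),(380,219),.02)
s=telemetry.get_state();print(s['position'],np.degrees(np.arctan2(*R.from_quat(s['eef_rot']).as_matrix()[[1,0],1])))
E
```

```text
[[0.4432, -0.1282], [0.4568, -0.2657]] mid [ 0.45  -0.197] len 0.1382 ang 95.6
[[0.4473, -0.1786], [0.4568, -0.2655]] mid [ 0.4521 -0.2221] len 0.0874 ang 96.2
[[0.4767, -0.316], [0.4567, -0.4333]] mid [ 0.4667 -0.3747] len 0.119 ang 80.3
[[0.3994, -0.2779], [0.5702, -0.2963]] mid [ 0.4848 -0.2871] len 0.1719 ang 173.8
[ 0.45942907 -0.25044205  0.24293238] -0.7993653954525854
```

```bash
python3 -m handwheel '[[-0.3,-0.0075,0.038,-0.02,0.115],[-0.3,0,0.005,-0.04,0],[-0.3,0,0,-0.04,0],[-0.3,0,0,-0.04,0],[-0.3,0,0,-0.04,0],[-0.3,0,0,0,0],[-0.3,0,0,0,0]]'
python3 -c "
from h import *
for i in range(2): print(telemetry.get_state()['position'].round(4));grab('wrist')"
```

```text
time_s: 10.8
position: [0.4511, -0.2079, 0.0628]
eef_rot: [0.67, 0.743, -0.001, -0.003]
contact_force: [0.1, -0.7, 0.2]
opening: 0.0309
grip_force: 0.0
[ 0.4511 -0.2079  0.0628]
[ 0.4527 -0.2091  0.0651]
```

```bash
python3 -m handwheel '[[-0.3,-0.001,0,-0.03,0],[-0.3,0,0,-0.015,0],[-0.3,0,0,-0.007,0],[-0.3,0,0,0,0],[-1,0,0,0,0],[-1,0,0,0,0],[-1,0,0,0,0],[-1,0,0,0,0]]'
python3 -m handwheel '[[-1,0,0,0,0],[-1,0,0,0,0],[-1,0,0,0.01,0],[-1,0,0,0.03,0],[-1,0,0,0.04,0],[-1,0,0,0.03,0],[-1,0,0,0,0]]'
```

```text
time_s: 11.57
position: [0.4518, -0.2107, 0.0135]
eef_rot: [0.671, 0.742, 0.0, 0.001]
contact_force: [-0.3, 0.5, 6.4]
opening: 0.0074
grip_force: 30.0
time_s: 12.15
position: [0.4537, -0.2116, 0.1278]
eef_rot: [0.671, 0.741, 0.002, 0.004]
contact_force: [0.2, -1.1, -0.2]
opening: 0.0076
grip_force: 30.0
```

```bash
python3 -m handwheel '[[-1,0.006,0.0335,0,-0.02],[-1,0.006,0.0335,0,-0.02],[-1,0.006,0.0335,0,-0.02],[-1,0.006,0.0335,0,-0.02],[-1,0.005,0.0335,0,-0.02],[-1,0.005,0.0335,0,-0.02],[-1,0.005,0.0325,0,0],[-1,0,0,0,0]]'
python3 -m handwheel '[[-1,0,0,0,0]]'
python3 - <<'E'
from h import *
f=grab('wrist');save(f,'w5');P=cloud(f)
for i in range(2): s=telemetry.get_state();print(s['position'],np.degrees(np.arctan2(*R.from_quat(s['eef_rot']).as_matrix()[[1,0],1])));grab('wrist')
p=sel(P,(.032,.040),(.38,.62),(-.05,.2));print('rim',mm(p))
E
```

```text
time_s: 12.82
position: [0.4912, 0.032, 0.1223]
eef_rot: [0.71, 0.704, 0.002, -0.002]
contact_force: [0.3, 0.3, -0.1]
opening: 0.0078
grip_force: 30.0
time_s: 12.9
position: [0.4902, 0.0257, 0.1224]
eef_rot: [0.712, 0.702, 0.0, -0.0]
contact_force: [0.6, -0.1, -0.1]
opening: 0.008
grip_force: 30.0
[0.48991526 0.02344406 0.12241066] -1.0538505158542426
[0.48981404 0.02211149 0.12244668] -1.1878866820408658
rim (0.492, 0.0363, 170.6, 153.8, 88.9, 6136)
```

View pics/w5.png

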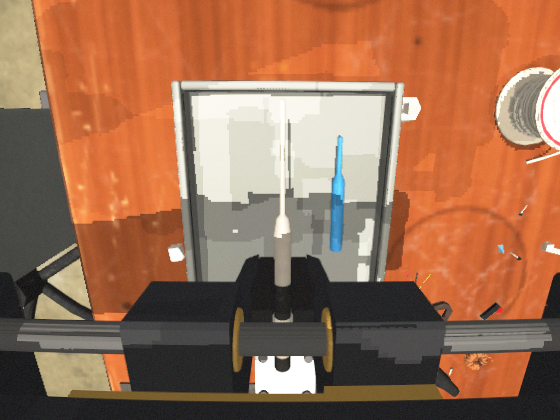

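Driver held straight at (282,200), box below, trim tool lying at (337,195). Lowering at the box centre.

```bash
python3 -m handwheel '[[-1,0,0,-0.035,0],[-1,0,0,-0.035,0],[-1,0,0,-0.012,0],[-1,0,0,-0.008,0],[-1,0,0,-0.005,0],[-1,0,0,0,0]]'
python3 -m handwheel '[[-0.6,0,0,0,0],[-0.6,0,0,0,0],[-0.6,0,0,0,0],[-0.6,0,0,0.03,0],[-0.6,0,0,0.04,0],[0,0,0,0.04,0],[0,0,0,0,0]]'
python3 - <<'E'
from h import *
f=grab('wrist');save(f,'w6');P=cloud(f)
p=sel(P,(.0185,.03),(.43,.56),(-.03,.105));print(len(p),p[:,2].max(),mm(p[p[:,0]<.52]),mm(p[p[:,0]>.52]))
E
```

```text
time_s: 13.55
position: [0.4901, 0.022, 0.0271]
eef_rot: [0.715, 0.699, -0.0, -0.0]
contact_force: [-0.2, 0.6, -0.8]
opening: 0.0075
grip_force: 30.0
time_s: 14.13
position: [0.4938, 0.0231, 0.1438]
eef_rot: [0.714, 0.7, 0.004, 0.004]
contact_force: [0.3, 0.6, -0.5]
opening: 0.0288
grip_force: 0.0
2051 0.025504586759891812 (0.4899, 0.0364, 132.8, 8.8, 88.6, 1073) (0.5313, 0.0402, 89.0, 9.6, 89.6, 978)
```

```bash
python3 -m handwheel '[[0,-0.003,-0.035,0.02,-0.02],[0,-0.003,-0.035,0.02,-0.02],[0,-0.003,-0.035,0.02,-0.02],[0,-0.003,-0.035,0,-0.02],[0,-0.003,-0.035,0,-0.02],[0,-0.003,-0.035,0,-0.02],[0,-0.003,-0.035,0,-0.02],[0,-0.003,-0.035,0,-0.02]]'
python3 -m handwheel '[[-0.3,-0.003,-0.035,0,0],[-0.3,-0.003,-0.035,0,0],[-0.3,0,-0.035,0,0],[-0.3,0,-0.005,0,0],[-0.3,0,0,0,0],[-0.3,0,0,0,0]]'
python3 - <<'E'
from h import *
f=grab('wrist');save(f,'w7')
for i in range(2): s=telemetry.get_state();print(s['position'],np.degrees(np.arctan2(*R.from_quat(s['eef_rot']).as_matrix()[[1,0],1])));grab('wrist')
E
```

```text
time_s: 14.85
position: [0.4653, -0.2582, 0.1969]
eef_rot: [0.768, 0.64, -0.0, -0.001]
contact_force: [1.2, -1.0, -0.2]
opening: 0.0442
grip_force: 0.0
time_s: 15.35
position: [0.46, -0.3656, 0.1966]
eef_rot: [0.768, 0.641, 0.0, -0.001]
contact_force: [0.3, 0.6, 0.3]
opening: 0.0309
grip_force: 0.0
[ 0.46043613 -0.36465052  0.19677026] -10.203273138155776
[ 0.46071566 -0.36433536  0.19695243] -10.151901291613813
```

View pics/w7.png

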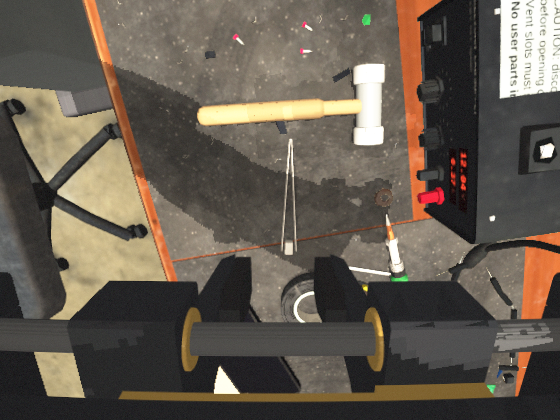

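Tweezers from (291,140) to (288,253), clear of the hammer at (200–385,65–145).

```bash
python3 - <<'E'
from m import *
ln((291,139),(288,254),.006)
ln((199,116),(384,104),.02)
P=cloud(f);q=sel(P,(.045,.3),(.4,.75),(-.5,-.25));q=q[q[:,0]>.52];print(np.sort(q[:,0])[:200:40])
E
```

```text
[[0.477, -0.3161], [0.4531, -0.4368]] mid [ 0.4651 -0.3765] len 0.1231 ang 78.8
[[0.3964, -0.2791], [0.5666, -0.2985]] mid [ 0.4815 -0.2888] len 0.1713 ang 173.5
[0.52000817 0.52029685 0.52059622 0.52095654 0.52124233]
```

```bash
python3 - <<'E'
from h import *
for n in('wrist','top'):
    f=grab(n);P=cloud(f);q=sel(P,(.05,.14),(.5,.8),(-.46,-.25));print(len(q),np.percentile(q[:,0],[0,.1,.5,1,5]) if len(q) else '')
E
```

```text
26540 [0.59977158 0.60036587 0.600993   0.60163565 0.60454643]
4889 [0.60192664 0.60238176 0.60393723 0.6054527  0.61081196]
```

```bash
python3 -m handwheel '[[-0.3,0.0045,-0.012,-0.03,-0.02],[-0.3,0,0,-0.04,0],[-0.3,0,0,-0.04,0],[-0.3,0,0,-0.02,0],[-0.3,0,0,0,0],[-0.3,0,0,0,0],[-0.3,0,0,0,0]]'
python3 -c "
from h import *
for i in range(2): print(telemetry.get_state()['position'].round(4));grab('wrist')"
```

```text
time_s: 16.23
position: [0.4658, -0.3794, 0.069]
eef_rot: [0.774, 0.633, 0.0, 0.001]
contact_force: [-0.1, 0.2, -0.4]
opening: 0.0308
grip_force: 0.0
[ 0.4658 -0.3794  0.069 ]
[ 0.466  -0.3797  0.0694]
```

```bash
python3 -m handwheel '[[-0.3,-0.001,0.003,-0.03,0],[-0.3,0,0,-0.018,0],[-0.3,0,0,-0.0085,0],[-0.3,0,0,0,0],[-1,0,0,0,0],[-1,0,0,0,0],[-1,0,0,0,0],[-1,0,0,0,0]]'
python3 -m handwheel '[[-1,0,0,0,0],[-1,0,0,0,0],[-1,0,0,0.01,0],[-1,0,0,0.03,0],[-1,0,0,0.04,0],[-1,0,0,0.035,0],[-1,0,0,0,0]]'
```

```text
time_s: 17.0
position: [0.4643, -0.3764, 0.0119]
eef_rot: [0.774, 0.633, 0.0, 0.001]
contact_force: [0.6, -0.6, 5.0]
opening: 0.0104
grip_force: 29.9
time_s: 17.58
position: [0.4668, -0.3786, 0.1329]
eef_rot: [0.774, 0.633, 0.001, 0.006]
contact_force: [0.4, -0.2, -0.4]
opening: 0.0102
grip_force: 29.9
```

```bash
python3 -m handwheel '[[-1,-0.001,0.0345,0,0.02],[-1,-0.001,0.0345,0,0.02],[-1,-0.001,0.0345,0,0.02],[-1,-0.001,0.0345,0,0.02],[-1,-0.001,0.0345,0,0.02],[-1,-0.001,0.0345,0,0.02],[-1,-0.001,0.0345,0,0.02],[-1,-0.001,0.0345,0,0.02]]'
python3 -m handwheel '[[-1,-0.001,0.0345,0,0.017],[-1,-0.001,0.0345,0,0],[-1,-0.001,0.0345,0,0],[-1,-0.001,0.0345,0,0],[-1,0,0,0,0],[-1,0,0,0,0],[-1,0,0,0,0]]'
python3 - <<'E'
from h import *
f=grab('wrist');save(f,'w8');P=cloud(f)
for i in range(2): s=telemetry.get_state();print(s['position'],s['opening'],np.degrees(np.arctan2(*R.from_quat(s['eef_rot']).as_matrix()[[1,0],1])));grab('wrist')
E
```

```text
time_s: 18.25
position: [0.4554, -0.0983, 0.1262]
eef_rot: [0.721, 0.693, 0.0, 0.0]
contact_force: [0.5, -0.0, -0.2]
opening: 0.0104
grip_force: 29.9
time_s: 18.83
position: [0.4517, 0.0376, 0.1261]
eef_rot: [0.715, 0.699, -0.0, 0.0]
contact_force: [0.4, -0.2, -0.4]
opening: 0.0104
grip_force: 29.9
[0.4517464  0.03678314 0.12609141] 0.010610206872854801 -1.4211805776961117
[0.4517715  0.03641719 0.12606763] 0.010067885886555345 -1.4754568346839951
```

View pics/w8.png

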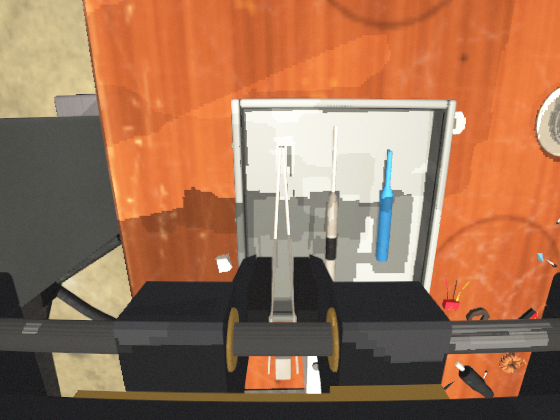

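Tweezers held straight at (283,230), parallel to the driver (332,200) and the trim tool (385,205). Lowering.

```bash
python3 -m handwheel '[[-1,0.002,0,-0.035,0],[-1,0,0,-0.035,0],[-1,0,0,-0.015,0],[-1,0,0,-0.010,0],[-1,0,0,-0.006,0],[-1,0,0,0,0]]'
python3 -m handwheel '[[-0.62,0,0,0,0],[-0.62,0,0,0,0],[-0.62,0,0,0,0],[-0.62,0,0,0.03,0],[-0.62,0,0,0.04,0],[0,0,0,0.04,0],[0,0,0,0.04,0],[0,0,0,0,0]]'
python3 - <<'E'
from h import *
f=grab('wrist');save(f,'w9');P=cloud(f)
p=sel(P,(.0185,.05),(.43,.56),(-.03,.105));print(len(p),p[:,2].max(),[mm(p[(p[:,0]<b)&(p[:,0]>a)]) for a,b in((.4,.475),(.475,.51),(.515,.6))])
g=grab('top');P=cloud(g);p=sel(P,(.033,.06),(.42,.6),(.2,.45));print('handle',mm(p))
p=sel(P,(.007,.02),(.38,.62),(.2,.45));print(mm(p))
print('spool',mm(sel(P,(.036,.055),(.6,.78),(.03,.18))))
E
```

```text
time_s: 19.48
position: [0.4573, 0.0369, 0.0265]
eef_rot: [0.716, 0.698, -0.003, -0.002]
contact_force: [-0.2, -0.4, -0.7]
opening: 0.0101
grip_force: 29.9
time_s: 20.15
position: [0.4602, 0.0381, 0.1838]
eef_rot: [0.716, 0.699, 0.002, 0.002]
contact_force: [-0.4, 0.3, -0.1]
opening: 0.0343
grip_force: 0.0
1965 0.033352203734100805 [(0.456, 0.0376, 121.9, 14.9, 88.7, 440), (0.4897, 0.0366, 132.9, 8.4, 88.8, 807), (0.5329, 0.0279, 110.6, 27.2, 104.3, 718)]
handle (0.4934, 0.333, 86.4, 13.7, 91.5, 173)
(0.4922, 0.3408, 189.2, 152.6, 93.3, 2789)
spool (0.686, 0.1039, 55.6, 54.6, 4.0, 345)
```

```bash
python3 -m handwheel '[[0,0.004,0.035,0.01,0.006],[0,0.004,0.035,0.01,0.006],[0,0.004,0.035,0.01,0.006],[0,0.004,0.035,0.01,0.006],[0,0.004,0.035,0.01,0.006],[0,0.004,0.035,0,0.006],[0,0.004,0.035,0,0.006],[0,0.003,0.035,0,0.006]]'
python3 -m handwheel '[[0,0,0.01,0,0],[0,0,0,0,0],[0,0,0,0,0]]'
python3 - <<'E'
from h import *
f=grab('wrist');P=cloud(f)
for i in range(2): s=telemetry.get_state();print(s['position'],np.degrees(np.arctan2(*R.from_quat(s['eef_rot']).as_matrix()[[1,0],1])));grab('wrist')
print('handle',mm(sel(P,(.036,.06),(.42,.6),(.2,.45))),'plate',mm(sel(P,(.007,.016),(.35,.65),(.2,.45))))
E
```

```text
time_s: 20.92
position: [0.4873, 0.3197, 0.226]
eef_rot: [0.698, 0.716, -0.004, -0.002]
contact_force: [-0.1, 0.6, -0.1]
opening: 0.0441
grip_force: 0.0
time_s: 21.17
position: [0.4874, 0.327, 0.2261]
eef_rot: [0.698, 0.716, -0.004, -0.002]
contact_force: [0.5, -1.4, 0.0]
opening: 0.0442
grip_force: 0.0
[0.48788992 0.32576944 0.22661851] 1.2990348859366727
[0.48819986 0.32541142 0.2270214 ] 1.236133062539589
handle (0.4892, 0.3344, 89.1, 13.9, 92.0, 1210) plate (0.4894, 0.3337, 171.9, 152.5, 93.2, 20250)
```

```bash
python3 -m handwheel '[[0,0.001,0.0085,-0.03,0.03],[0,0,0,-0.04,0],[0,0,0,-0.04,0],[0,0,0,-0.04,0],[0,0,0,0,0],[0,0,0,0,0],[0,0,0,0,0]]'
python3 -c "
from h import *
for i in range(2): print(telemetry.get_state()['position'].round(4));grab('wrist')"
```

```text
time_s: 21.9
position: [0.4908, 0.3363, 0.0797]
eef_rot: [0.688, 0.726, -0.001, -0.001]
contact_force: [1.0, -0.2, 1.4]
opening: 0.0444
grip_force: 0.0
[0.4908 0.3363 0.0797]
[0.4913 0.3369 0.0805]
```

```bash
python3 -m handwheel '[[0,-0.0015,-0.0025,-0.03,0],[0,0,0,-0.016,0],[0,0,0,-0.009,0],[0,0,0,0,0],[-1,0,0,0,0],[-1,0,0,0,0],[-1,0,0,0,0],[-1,0,0,0,0]]'
python3 -m handwheel '[[-1,0,0,0,0],[-1,0,0,0,0],[-1,0,0,0,0]]'
python3 -m handwheel '[[-1,0,0,0.01,0],[-1,0,0,0.03,0],[-1,0,0,0.04,0],[-1,0,0,0.03,0],[-1,0,0,0,0]]'
```

```text
time_s: 22.67
position: [0.4883, 0.3348, 0.0237]
eef_rot: [0.687, 0.726, -0.002, -0.002]
contact_force: [-0.5, -0.3, 0.1]
opening: 0.0197
grip_force: 0.0
time_s: 22.92
position: [0.4889, 0.3348, 0.0236]
eef_rot: [0.687, 0.726, -0.001, -0.001]
contact_force: [1.8, 0.7, 5.8]
opening: 0.014
grip_force: 30.0
time_s: 23.33
position: [0.4903, 0.3356, 0.1383]
eef_rot: [0.688, 0.726, 0.002, -0.001]
contact_force: [0.5, 0.6, -1.8]
opening: 0.014
grip_force: 30.0
```

```bash
python3 -m handwheel '[[-1,0,-0.035,0,-0.01],[-1,0,-0.035,0,-0.01],[-1,0,-0.035,0,-0.01],[-1,0,-0.035,0,-0.01],[-1,0,-0.035,0,-0.01],[-1,0,-0.035,0,-0.01],[-1,0,-0.035,0,-0.01],[-1,0,-0.035,0,-0.005]]'
python3 -m handwheel '[[-1,0.001,-0.019,0,0],[-1,0,0,0,0],[-1,0,0,0,0],[-1,0,0,0,0]]'
python3 - <<'E'
from h import *
f=grab('wrist');save(f,'w10');P=cloud(f)
for i in range(3): s=telemetry.get_state();print(s['position'],s['opening'],np.degrees(np.arctan2(*R.from_quat(s['eef_rot']).as_matrix()[[1,0],1])));grab('wrist')
p=sel(P,(.105,.14),(.38,.62),(-.1,.2));print('lid',mm(p), p[:,2].mean())
E
```

```text
time_s: 24.0
position: [0.4862, 0.053, 0.1321]
eef_rot: [0.714, 0.7, -0.003, -0.003]
contact_force: [0.8, -0.7, -1.7]
opening: 0.0137
grip_force: 30.0
time_s: 24.33
position: [0.488, 0.0365, 0.1322]
eef_rot: [0.714, 0.7, -0.003, -0.003]
contact_force: [0.1, 1.2, -2.9]
opening: 0.0136
grip_force: 30.0
[0.48817854 0.037038   0.13225874] 0.013670405844974486 -1.0143215745977068
[0.4882976  0.03720068 0.13233124] 0.013640911823316912 -0.9862766712307774
[0.48839249 0.03711386 0.13238467] 0.013806355675539455 -0.987370273534049
lid (0.4865, 0.0377, 168.2, 152.5, 88.7, 58544) 0.12028417396919987
```

View pics/w10.png

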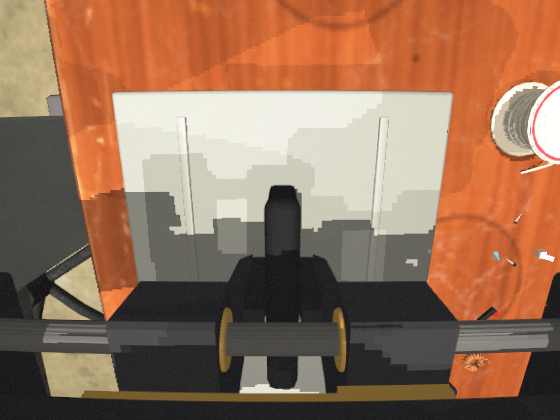

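The lid is held level over the box with its handle at (283,280) and edges parallel to the box. It sits about 4-5 mm short in x, so I correct that and lower.

```bash
python3 -m handwheel '[[-1,0.0045,0,-0.03,0],[-1,0,0,-0.025,0],[-1,0,0,-0.01,0],[-1,0,0,0,0],[-1,0,0,0,0]]'
python3 - <<'E'
from h import *
for i in range(2): s=telemetry.get_state();print(s['position'],s['contact_force'].round(1));f=grab('wrist')
P=cloud(f);p=sel(P,(.065,.085),(.38,.62),(-.1,.2));e=p[(p[:,1]>.06)&(p[:,1]<.1)];print('lid x',e[:,0].min(),e[:,0].max(),e[:,0].min()/2+e[:,0].max()/2,p[:,1].max())
E
```

```text
time_s: 24.95
position: [0.4928, 0.0357, 0.0676]
eef_rot: [0.714, 0.7, -0.003, -0.002]
contact_force: [-0.9, -0.1, -2.0]
opening: 0.0137
grip_force: 30.0
[0.49282498 0.03569341 0.06763829] [-0.9 -0.1 -2. ]
[0.49338957 0.03559456 0.0682813 ] [ 0.2  0.6 -2. ]
lid x 0.48645291005678026 0.5001039114415906 0.49327841074918544 0.07986238774051961
```

```bash
python3 -m handwheel '[[-1,-0.0008,0.001,-0.005,0],[-1,0,0,-0.004,0],[-1,0,0,-0.003,0],[-1,0,0,-0.002,0],[-1,0,0,0,0]]'
```

```text
time_s: 25.47
position: [0.4924, 0.0366, 0.0545]
eef_rot: [0.714, 0.7, -0.002, -0.002]
contact_force: [-2.2, 0.7, 8.5]
opening: 0.0139
grip_force: 30.0
```

```bash
python3 -m handwheel '[[-0.3,0,0,0,0],[0,0,0,0,0],[0,0,0,0,0],[0,0,0,0.03,0],[0,0,0,0.04,0],[0,0,0,0.04,0],[0,0,0,0.04,0],[0,0,0,0,0]]'
python3 - <<'E'
from h import *
f=grab('wrist');P=cloud(f)
for r in((.03,.05),(.066,.09)):
    p=sel(P,r,(.38,.62),(-.049,.2));print(mm(p))
p=sel(P,(.03,.05),(.38,.62),(-.04,.13));c=np.linalg.lstsq(np.c_[p[:,:2]-[.492,.036],np.ones(len(p))],p[:,2],rcond=None)[0];print('plane',c)
p=sel(P,(.05,.09),(.43,.56),(-.2,-.05));print('guide',mm(p), mm(p[p[:,1]>-.12]),mm(p[p[:,1]<-.125]))
E
```

```text
time_s: 26.13
position: [0.4961, 0.0361, 0.2097]
eef_rot: [0.714, 0.7, 0.002, 0.002]
contact_force: [0.1, 0.8, 0.0]
opening: 0.0439
grip_force: 0.0
(0.4912, 0.0361, 171.4, 152.7, 89.1, 24712)
(0.4912, 0.0362, 88.7, 13.7, 88.9, 1613)
plane [-0.00042883 -0.00224759  0.04247228]
guide (0.4892, -0.1007, 98.7, 46.1, 88.5, 2060) (0.49, -0.0708, 46.1, 39.0, 178.3, 1730) (0.4884, -0.1434, 30.2, 11.5, 2.1, 330)
```

Lid is seated: plate level at 42.5 mm and centred on the box. Now the hammer.

```bash
python3 -m handwheel '[[0,0.001,-0.028,0.003,0.123],[0,0.001,-0.028,0.003,0.123],[0,0.001,-0.028,0.003,0.123],[0,0.001,-0.028,0.003,0.123],[0,0.001,-0.028,0.003,0.123],[0,0.001,-0.028,0.003,0.123],[0,0.001,-0.028,0.003,0.123],[0,0.001,-0.028,0.003,0.123]]'
python3 -m handwheel '[[0,0.001,-0.028,0.003,0.123],[0,0.001,-0.028,0.003,0.123],[0,0.001,-0.028,0.003,0.123],[0,0.001,-0.028,0.003,0.123],[0,0,0,0,0],[0,0,0,0,0]]'
python3 - <<'E'
from h import *
f=grab('wrist');save(f,'w11')
for i in range(2): s=telemetry.get_state();print(s['position'],s['joint_positions'].round(2),np.degrees(np.arctan2(*R.from_quat(s['eef_rot']).as_matrix()[[1,0],1])));grab('wrist')
P=cloud(f);p=sel(P,(.018,.045),(.36,.59),(-.4,-.2));print('hammer',len(p),mm(p));h=p[p[:,2]>.0275]
print('head',mm(h)); 
from collections import Counter
for a in np.arange(.37,.59,.02):
    q=p[(p[:,0]>a)&(p[:,0]<a+.02)]; print(round(a,2),len(q), q.mean(0).round(4) if len(q) else '', np.ptp(q[:,1]).round(3) if len(q) else '')
E
```

```text
time_s: 26.85
position: [0.4995, -0.1886, 0.2263]
eef_rot: [0.296, 0.955, -0.003, -0.002]
contact_force: [0.3, -0.3, -0.2]
opening: 0.0443
grip_force: 0.0
time_s: 27.35
position: [0.5031, -0.3013, 0.238]
eef_rot: [0.06, 0.998, -0.002, -0.001]
contact_force: [0.8, 0.3, 0.3]
opening: 0.044
grip_force: 0.0
[ 0.50356402 -0.29916878  0.23813165] [ 0.57  0.65 -0.19  1.7   0.16  0.81  1.76] 83.29444930357428
[ 0.50398187 -0.2980418   0.23838102] [ 0.56  0.65 -0.19  1.7   0.16  0.81  1.76] 83.41988053921219
hammer 3434 (0.4886, -0.2914, 186.9, 165.5, 5.7, 3434)
head (0.5491, -0.2985, 138.1, 71.0, 147.5, 570)
0.37 0  
0.39 258 [ 0.4026 -0.281   0.0229] 0.019
0.41 342 [ 0.4198 -0.283   0.0232] 0.02
0.43 348 [ 0.4401 -0.2833  0.0234] 0.075
0.45 326 [ 0.46   -0.2878  0.0238] 0.019
0.47 310 [ 0.48   -0.2901  0.024 ] 0.02
0.49 284 [ 0.4994 -0.2925  0.0242] 0.019
0.51 209 [ 0.5199 -0.2951  0.0234] 0.016
0.53 785 [ 0.543  -0.301   0.0253] 0.07
0.55 559 [ 0.556  -0.2941  0.028 ] 0.134
0.57 13 [ 0.5829 -0.3135  0.0323] 0.165
```

View pics/w11.png

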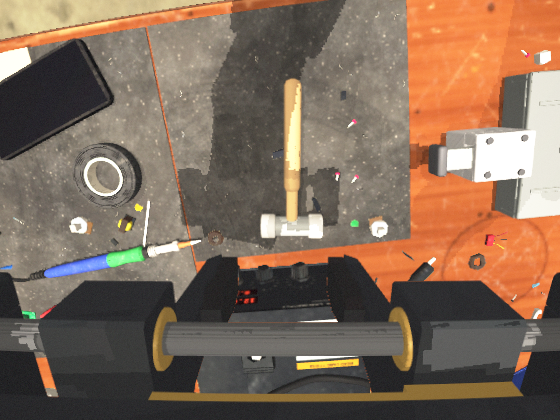

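The hammer is unmoved: head at (292,226), handle up to (292,85), wedge at (438,160).

```bash
python3 -m handwheel '[[0,0.010,0.0035,-0.03,0],[0,0,0,-0.04,0],[0,0,0,-0.04,0],[0,0,0,-0.04,0],[0,0,0,-0.02,0],[0,0,0,0,0],[0,0,0,0,0]]'
python3 - <<'E'
from h import *
for i in range(2): s=telemetry.get_state();print(s['position'].round(4));f=grab('wrist')
print(plane(f,[],0) if 0 else '')
g=grab('top');a=g['image'];p=plane(g,[(377,217),(404,219)],.016);print(p.round(3))
E
```

```text
time_s: 28.08
position: [0.5143, -0.2942, 0.069]
eef_rot: [0.056, 0.998, -0.002, -0.001]
contact_force: [0.2, 0.4, 0.5]
opening: 0.044
grip_force: 0.0
[ 0.5143 -0.2942  0.069 ]
[ 0.5153 -0.2951  0.0704]

[[ 0.552 -0.265  0.016]
 [ 0.548 -0.34   0.016]]
```

```bash
python3 -m handwheel '[[0,-0.001,0,-0.03,0],[0,0,0,-0.016,0],[0,0,0,-0.009,0],[0,0,0,0,0],[-1,0,0,0,0],[-1,0,0,0,0],[-1,0,0,0,0],[-1,0,0,0,0]]'
python3 -m handwheel '[[-1,0,0,0,0],[-1,0,0,0,0],[-1,0,0,0,0]]'
python3 -m handwheel '[[-1,0,0,0.01,0],[-1,0,0,0.02,0],[-1,0,0,0.03,0],[-1,0,0,0.02,0],[-1,0,0,0,0],[-1,0,0,0,0]]'
```

```text
time_s: 28.9
position: [0.5142, -0.2957, 0.0157]
eef_rot: [0.057, 0.998, -0.003, 0.001]
contact_force: [0.3, 3.4, 3.1]
opening: 0.0199
grip_force: 1.5
time_s: 29.15
position: [0.5143, -0.2955, 0.0157]
eef_rot: [0.057, 0.998, -0.003, 0.001]
contact_force: [0.2, 2.9, 6.8]
opening: 0.0178
grip_force: 30.0
time_s: 29.65
position: [0.5136, -0.2968, 0.0956]
eef_rot: [0.058, 0.998, -0.004, 0.001]
contact_force: [-0.3, 0.2, -2.5]
opening: 0.0183
grip_force: 30.0
```

```bash
python3 -m handwheel '[[-1,-0.020,0.014,0,0.025],[-1,-0.020,0.014,0,0.025],[-1,-0.0225,0.014,0,0.025],[-1,0,0.014,0,0.025],[-1,0,0.012,-0.025,0],[-1,0,0,-0.018,0],[-1,0,0,0,0],[-1,0,0,0,0]]'
python3 - <<'E'
from h import *
f=grab('wrist');save(f,'w12')
for i in range(2): s=telemetry.get_state();print(s['position'].round(4),s['contact_force'].round(1),s['opening'],np.degrees(np.arctan2(*R.from_quat(s['eef_rot']).as_matrix()[[1,0],1])));g=grab('top')
P=cloud(f)
p=sel(P,(.05,.08),(.462,.53),(-.275,-.17));print('head',mm(p),np.percentile(p[:,2],[5,50,95]),np.percentile(p[:,1],[0,2,98,100]))
p=sel(P,(.05,.08),(.45,.53),(-.165,-.127));print('wedge',mm(p),np.percentile(p[:,1],[0,2]),np.percentile(p[:,2],[5,50,95]))
P=cloud(g)
p=sel(P,(.05,.08),(.465,.53),(-.275,-.17));print('tophead',mm(p))
p=sel(P,(.05,.08),(.45,.53),(-.165,-.127));print('topwedge',mm(p))
E
```

```text
time_s: 30.32
position: [0.4494, -0.2278, 0.0502]
eef_rot: [0.007, 1.0, -0.003, -0.002]
contact_force: [0.3, -0.6, -2.2]
opening: 0.0178
grip_force: 30.0
[ 0.4502 -0.2284  0.0511] [ 0.4 -0.5 -2.3] 0.018048553707391266 89.1204986101602
[ 0.4507 -0.2287  0.0517] [ 0.4 -0.4 -2.6] 0.017490550638914956 89.09628936543234
head (0.4797, -0.2288, 45.4, 35.6, 88.3, 2030) [0.05811298 0.06184811 0.06385315] [-0.25194195 -0.24987659 -0.20839217 -0.20654599]
wedge (0.4908, -0.1362, 21.1, 18.2, 178.6, 523) [-0.14514864 -0.14417809] [0.05693159 0.05803483 0.06441389]
tophead (0.4932, -0.2209, 54.7, 22.7, 87.4, 114)
topwedge (0.492, -0.139, 28.8, 20.5, 179.7, 76)
```

View pics/w12.png

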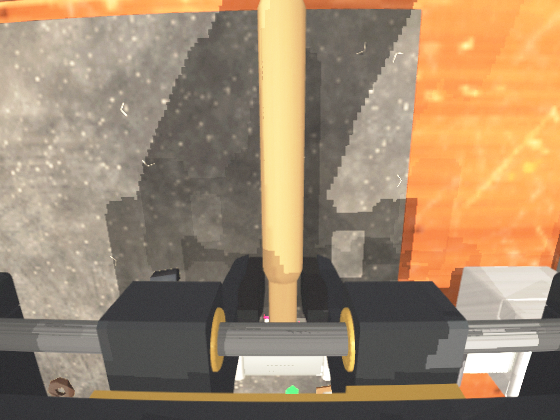

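The view shows the hammer handle straight in the jaws at (283,150); the head is hidden below the gripper. From here I check by numbers and force only.

```bash
python3 - <<'E'
from h import *
for n in('top','scene'):
    f=grab(n);P=cloud(f)
    p=sel(P,(.03,.075),(.476,.53),(-.275,-.175));print(n,len(p),np.percentile(p,[2,50,98],axis=0).round(4).tolist())
    p=sel(P,(.035,.075),(.45,.53),(-.165,-.127));print('  wedge',len(p),np.percentile(p,[2,50,98],axis=0).round(4).tolist())
E
python3 -m handwheel '[[-1,0,0.012,0,0],[-1,0,0.012,0,0],[-1,0,0.008,0,0],[-1,0,0,0,0]]'
```

```text
top 121 [[0.4851, -0.245, 0.046], [0.4971, -0.2153, 0.0618], [0.5048, -0.1937, 0.0673]]
  wedge 76 [[0.4788, -0.1495, 0.0518], [0.4931, -0.1398, 0.0581], [0.5062, -0.1291, 0.0661]]
scene 110 [[0.4763, -0.2668, 0.0417], [0.4877, -0.2647, 0.0528], [0.5005, -0.256, 0.063]]
  wedge 3 [[0.4772, -0.1341, 0.0456], [0.4779, -0.1276, 0.0473], [0.4792, -0.1271, 0.0483]]
time_s: 30.9
position: [0.4513, -0.1941, 0.0521]
eef_rot: [0.006, 1.0, -0.002, 0.001]
contact_force: [0.6, 0.3, -2.4]
opening: 0.0178
grip_force: 30.0
```

```bash
python3 -m handwheel '[[-1,0,0.005,0,0],[-1,0,0.005,0,0],[-1,0,0.005,0,0],[-1,0,0.005,0,0]]'
python3 -m handwheel '[[-1,0,0.005,0,0],[-1,0,0.005,0,0],[-1,0,0.003,0,0]]'
```

```text
time_s: 31.23
position: [0.4508, -0.1787, 0.0519]
eef_rot: [0.01, 1.0, -0.005, 0.001]
contact_force: [-1.2, -8.0, -2.5]
opening: 0.0177
grip_force: 30.0
time_s: 31.48
position: [0.4511, -0.1658, 0.0519]
eef_rot: [0.01, 1.0, -0.005, 0.001]
contact_force: [0.5, -6.3, -1.8]
opening: 0.0177
grip_force: 30.0
```

```bash
python3 -m handwheel '[[-1,0,0.003,0,0],[-1,0,0.003,0,0],[-1,0,0,0,0]]'
python3 -m handwheel '[[-1,0,0.003,0,0],[-1,0,0.002,0,0],[-1,0,0,0,0]]'
```

```text
time_s: 31.73
position: [0.4513, -0.1592, 0.0519]
eef_rot: [0.009, 1.0, -0.005, 0.001]
contact_force: [1.2, -5.3, -2.8]
opening: 0.0178
grip_force: 30.0
time_s: 31.98
position: [0.4511, -0.1576, 0.052]
eef_rot: [0.012, 1.0, -0.007, 0.001]
contact_force: [-0.4, -12.1, -3.5]
opening: 0.018
grip_force: 30.1
```

```bash
python3 -m handwheel '[[-1,0,0.002,0,0],[-1,0,0.001,0,0],[-1,0,0,0,0]]'
python3 - <<'E'
from h import *
f=grab('top');P=cloud(f);p=sel(P,(.05,.08),(.43,.56),(-.17,-.05));print(mm(p),p[:,1].min())
E
```

```text
time_s: 32.23
position: [0.4507, -0.1572, 0.0522]
eef_rot: [0.013, 1.0, -0.008, 0.001]
contact_force: [-0.6, -17.7, -3.1]
opening: 0.0177
grip_force: 30.2
(0.4936, -0.0976, 95.2, 44.7, 91.0, 369) -0.14502236142597716
```

```bash
python3 -m handwheel '[[-1,0,-0.01,0,0],[-1,0,-0.02,0,0],[-1,0,-0.025,0.01,0],[-1,0,-0.025,0.015,-0.025],[-1,0,-0.02,0,-0.025],[-1,0.012,-0.02,0,-0.025],[-1,0.015,-0.018,0,-0.025],[-1,0.018,0,0,0]]'
python3 -m handwheel '[[-1,0.018,0,0,0],[-1,0,0,0,0],[-1,0,0,0,0]]'
python3 - <<'E'
from h import *
for i in range(2): s=telemetry.get_state();print(s['position'].round(4),s['contact_force'].round(1),s['opening']);f=grab('wrist')
f=grab('top');P=cloud(f)
p=sel(P,(.05,.08),(.43,.56),(-.17,-.05));print('guide',mm(p),np.sort(p[:,1])[:3])
p=sel(P,(.012,.06),(.53,.58),(-.38,-.22));print('head',mm(p),p[:,2].max())
E
```

```text
time_s: 32.95
position: [0.4943, -0.2928, 0.0768]
eef_rot: [0.061, 0.998, -0.005, -0.0]
contact_force: [-0.1, -0.5, -2.2]
opening: 0.018
grip_force: 30.0
time_s: 33.2
position: [0.5144, -0.2862, 0.0764]
eef_rot: [0.057, 0.998, -0.003, 0.0]
contact_force: [1.0, 0.4, -3.3]
opening: 0.0179
grip_force: 30.0
[ 0.5144 -0.2862  0.0764] [ 1.   0.4 -3.3] 0.01789977061100087
[ 0.5129 -0.2864  0.0762] [-1.1 -0.3 -3.2] 0.017607593413949865
guide (0.4933, -0.0867, 73.5, 44.6, 91.0, 453) [-0.12350251 -0.1233707  -0.12329499]Traceback (most recent call last):
  File "<stdin>", line 5, in <module>
    return umr_maximum(a, axis, None, out, keepdims, initial, where)
ValueError: zero-size array to reduction operation maximum which has no identity
```

```bash
python3 -m handwheel '[[-1,0,0,-0.03,0],[-1,0,0,-0.015,0],[-1,0,0,-0.008,0],[-1,0,0,-0.004,0],[-1,0,0,-0.003,0],[-1,0,0,0,0]]'
```

```text
time_s: 33.85
position: [0.5138, -0.2871, 0.0167]
eef_rot: [0.057, 0.998, -0.003, 0.0]
contact_force: [-0.1, 0.7, -3.0]
opening: 0.0178
grip_force: 30.0
```

```bash
python3 -m handwheel '[[-1,0,0,-0.0015,0],[-1,0,0,0,0],[-0.4,0,0,0,0],[0,0,0,0,0],[0,0,0,0,0],[0,0,0,0.03,0],[0,0,0,0.04,0],[0,0,0,0.04,0]]'
python3 -m handwheel '[[0,-0.02,0.025,0.04,-0.1],[0,-0.02,0.025,0.03,-0.1],[0,-0.02,0.025,0,-0.1],[0,0,0.025,0,-0.1],[0,0,0.025,0,-0.1],[0,0,0.025,0,-0.1],[0,0,0.025,0,-0.1],[0,0,0.025,0,-0.1]]'
python3 -m handwheel '[[0,0,0,0,-0.1],[0,0,0,0,-0.1],[0,0,0,0,-0.1],[0,0,0,0,-0.1],[0,0,0,0,-0.1],[0,0,0,0,-0.1],[0,0,0,0,0],[0,0,0,0,0]]'
python3 - <<'E'
from h import *
s=telemetry.get_state();print(s['position'])
f=grab('wrist');save(f,'end');P=cloud(f)
p=sel(P,(.045,.09),(.43,.56),(-.2,-.05));print('guide',mm(p),np.sort(p[:,1])[[0,10,30]])
p=sel(P,(.03,.05),(.38,.62),(-.049,.2));print('lid',mm(p),np.median(p[:,2]))
g=grab('top');Q=cloud(g)
p=sel(Q,(.012,.06),(.36,.59),(-.4,-.2))
for a in np.arange(.38,.58,.03):
    q=p[(p[:,0]>a)&(p[:,0]<a+.03)]; print(round(a,2),len(q),q.mean(0).round(3) if len(q) else '')
print('spool',mm(sel(Q,(.036,.055),(.6,.78),(.03,.18))))
E
```

```text
time_s: 34.52
position: [0.5131, -0.2867, 0.1258]
eef_rot: [0.057, 0.998, -0.003, -0.001]
contact_force: [1.6, -0.0, 0.3]
opening: 0.0441
grip_force: 0.0
time_s: 35.18
position: [0.4587, -0.0918, 0.1866]
eef_rot: [0.444, 0.896, -0.003, -0.001]
contact_force: [0.3, 0.2, -0.3]
opening: 0.044
grip_force: 0.0
time_s: 35.85
position: [0.4587, -0.0929, 0.1864]
eef_rot: [0.686, 0.728, -0.002, -0.002]
contact_force: [-0.3, 1.2, 0.2]
opening: 0.0441
grip_force: 0.0
[ 0.45871359 -0.09289688  0.18636166]
guide (0.4898, -0.0874, 74.7, 46.4, 88.8, 4546) [-0.12465918 -0.12377496 -0.12298289]
lid (0.4908, 0.0127, 153.8, 123.5, 180.0, 25815) 0.04232897554645815
0.38 29 [ 0.403 -0.274  0.022]
0.41 79 [ 0.424 -0.276  0.022]
0.44 83 [ 0.455 -0.279  0.022]
0.47 81 [ 0.485 -0.283  0.022]
0.5 68 [ 0.514 -0.286  0.022]
0.53 203 [ 0.549 -0.292  0.025]
0.56 76 [ 0.567 -0.299  0.026]
spool (0.6858, 0.1039, 55.9, 54.5, 2.5, 345)
```

```bash
python3 - <<'E'
from h import *
f=grab('wrist');P=cloud(f)
p=sel(P,(.045,.09),(.478,.500),(-.15,-.095))
for a in np.arange(-.13,-.1,.001):
    q=p[(p[:,1]>=a)&(p[:,1]<a+.001)]; print(round(a,3),len(q),np.percentile(q[:,2],[10,50,90]).round(4) if len(q) else '')
E
```

```text
-0.13 0 
-0.129 0 
-0.128 0 
-0.127 0 
-0.126 0 
-0.125 4 [0.0617 0.0625 0.0633]
-0.124 21 [0.0632 0.0639 0.0644]
-0.123 21 [0.0635 0.064  0.0646]
-0.122 25 [0.0641 0.0643 0.065 ]
-0.121 29 [0.0637 0.0644 0.0654]
-0.12 26 [0.0637 0.0645 0.0651]
-0.119 33 [0.0632 0.0644 0.065 ]
-0.118 29 [0.0633 0.0642 0.0651]
-0.117 34 [0.063  0.0641 0.0649]
-0.116 35 [0.0618 0.0633 0.0644]
-0.115 9 [0.0636 0.0638 0.0648]
-0.114 24 [0.0646 0.0653 0.0657]
-0.113 31 [0.0647 0.0652 0.0659]
-0.112 28 [0.0645 0.0653 0.0661]
-0.111 27 [0.0644 0.0656 0.0664]
-0.11 30 [0.0647 0.0653 0.066 ]
-0.109 30 [0.0646 0.0653 0.0665]
-0.108 30 [0.0644 0.0654 0.0663]
-0.107 30 [0.0645 0.0654 0.0661]
-0.106 29 [0.0647 0.0655 0.0662]
-0.105 26 [0.0648 0.0656 0.0663]
-0.104 32 [0.0644 0.0654 0.0667]
-0.103 35 [0.0647 0.0655 0.0661]
-0.102 25 [0.0645 0.0656 0.0661]
-0.101 24 [0.0648 0.0656 0.0665]
```

The wedge head (y -0.125 to -0.115) sits against the guide with no gap. The hammer lies flat, the spool stands on the bench and the gripper is clear, so I hand in.

```bash
python3 -c "
from bench import ticket
print(ticket.finish_job())"
```

```text
the job is handed in; nothing more can be done
None
```

The job is handed in (no verdict came back). By my last measurements, the spool stands on the bench and the trim tool, driver and tweezers lie side by side in the box. The lid is seated, the wedge head is against the guide, and the hammer lies flat on the mat.

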